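# Set a turntable spindle up on V-blocks for its run-out check

### The arm

A 6-joint arm with a two-finger parallel gripper is mounted at the origin on the work surface. World frame = base frame: x ahead of the robot, y to its left, z up, the work surface at z = 0. Lengths are in m, angles in degrees, forces in N, time in s.
With the tool pointing down it reaches from about 0.3 to 0.875 m from the base axis. Payload 4.2 kg.
Tool frame: the origin (TCP) lies at the very end of the fingers, on their centre line; the grasp point (between the pads) lies 19 mm behind it; z points along the fingers, y is the line along which they close (so a half turn about z gives the same grasp; the last joint's range is limited). The gripper opens to 85 mm and grips with 20 to 120 N. Pads are 22 mm wide; open, the fingers measure 114 mm over their backs; the gripper's body (76 mm by 85 mm) begins 54 mm behind the grasp point. The pads swing forward as they close: fully open they stand 13 mm farther back than shut.
Start: joints at [71.276, 18.312, 89.639, -0, 72.044, -1.146], TCP at [0.174, 0.548, 0.231] pointing down, gripper open.
Joint ranges: [-177.97, 177.97], [-48.28, 115.42], [12.27, 149.76], [-77.06, 257.06], [2.81, 150.46], [-146.56, 146.56]. Speed limits (degrees/s): [147.25, 147.25, 180, 180, 180, 180].

### API

Orientations are given as a 3x3 rotation matrix whose columns are the frame's x, y, z axes.
In Python, from station import robot gives the robot as it stands.
- The arm moves only by the shell command python3 -m inch 'ROWS' [FORCE]. ROWS is JSON, a list of rows, each a list of 3 entries, a list of its own where there are three numbers: the finger opening in mm, from 0 to 85.4, then the shift along the tool's x, y, z in units of 40 mm (1.0 is 40 mm), then the turn about the tool's z in units of 10 degrees (1.0 is 10 degrees). A call has 1 to 8 rows; each row shifts and turns the commanded pose from where the row before left it, along the tool's axes as they then stand; what a row does not reach is not made up. A row lasts 1/8 s, in which the tool goes at most 62.5 mm and 10.7 degrees, less where a joint would pass 70% of its speed; a pose out of reach is approached as far as the arm can. A call is refused whole if a number of a shift passes 1 or a number of a turn 1, either way. A call with a gripper value outside its range is refused whole. The fingers move at their own pace and stop on an object; FORCE is the grip in N (left out, the last holds). Time passes only in rows, so rows that do not move let the fingers close. It gives the time, the measured TCP pose, the force, the opening and the grip force at its end, in the units of the state.
- robot.get_obs(): the state, without advancing time (a new reading comes with each control period).
- robot.read_camera(name): name is "side" or "top" or "wrist"; returns the picture (384x512x3 uint8, blue, green, red); there is no depth.
- robot.camera_params(name): a dict with "fx", "fy", "cx", "cy" (pixels), "eye" and "orientation" of the camera in the world; the wrist camera has in their place "hand_eye" (4x4, takes a point from camera to tool coordinates, whose origin is the TCP and whose axes are the flange's). Camera axes: x right, y up, looking along -z (the intrinsics and any distortion apply to the point x, -y, -z); pixel columns grow to the right and rows downward; lengths in m; the calibration is good to about 2 mm. A picture is of the moment at which its call begins: read the wrist's pose just before it. camera_params takes no time and is no camera call.
- robot.hand_in(): hands the job in; it is judged then, once.
The state is a dict: "t": time; "q": joint angles; "dq": joint speeds; "tau": joint torques, N m; "ee_pos": TCP position; "tcp_rot": TCP orientation; "wrist_force": force on the tool from outside, world axes, zero at the start; "wrist_torque": the same for the moment, N m; "finger_gap": finger opening in m; "grip_force": force on a finger pad.
Only numpy, scipy, OpenCV 4.12 (cv2) and the standard library are available. Lean on these libraries where they do the work, as an engineer would, in place of code of your own. Each camera call takes 0.05 s, during which the arm holds its last target. There are 200 camera calls.

### The job

Set the flanged spindle up on the granite plate for its run-out check: stand the two small matching V-blocks on the plate and lay the spindle in them, one V-block under each of its bright bearing journals, square to the dial gauge's plunger, with the middle of the flange's rim in front of the gauge tip and about 15 mm clear of it, and the plain end pointing to the free (right-hand) end of the plate. Then stand the drilled steel block upright on the plate as an end stop, its broad face to the spindle's plain end and no more than about 10 mm from it. Do not knock the dial gauge, and leave the odd large V-block where it is.

Things in the scene. Friction and masses are not known exactly. Their poses are not given: they have to be found in the camera images.
- plate: grey granite surface plate, fixed on the bench, 250 (its x) x 400 (its y) mm. Origin under its centre at bench level; its top is 60 mm above the origin. Its +x points away from the robot, its +y to the left, turned by up to 0.12 rad.
- gauge: dial gauge on a dark magnetic base, fixed on the plate's back left part, dial face up. Origin: middle of the base's underside, on the plate. Base 58 (x) x 50 (y) x 50 mm high, 12 mm post up to 135 mm. An arm, top 80 mm above the plate, carries the gauge (58 mm dial, top 54 mm), its line 60 mm to the -y side of the origin. The plunger points along -x, towards the robot.
- gauge_tip (a point): the tip of the gauge's plunger, 42 mm above the plate, at (-64, -60, 42) mm in the gauge's frame; same axes as the gauge: -x is the way the plunger points.
- vblock_a: one of two matching (interchangeable) small steel V-blocks, standing on the bench groove up: 30 mm long (its x, along the groove), 40 mm wide (its y, flat sides to grip), 42 mm high; 90 degree groove in the top, 28 mm wide, 14 mm deep. Origin: middle of the underside. A 20 mm journal lies in it with its axis 42 mm above the underside. About 0.3 kg.
- vblock_b: the other small V-block, the same in every way.
- spindle: steel spindle lying level in the cradle. Origin: on its axis, middle of the flange; x along the axis, may be rolled about it. x = +18 to +10 mm: 16 mm pin; +10 to -10: aluminium flange, 52 mm diameter; -10 to -60: bright 20 mm journal; -60 to -116: dark 28 mm barrel, the place to grip; -116 to -166: bright 20 mm journal; -166 to -198: 18 mm plain end. Balances at x = -80. About 0.6 kg.
- cradle: low wooden cradle, fixed on the bench at the left, in which the spindle lies with its axis 55 mm above the bench. Origin: middle of its underside; x along the spindle. Base board 150 x 70 x 12 mm; two notched boards, 12 mm thick, 60 mm wide (y), up to axis height, at x = -53 and +53 mm under the journals. Beside the barrel it is clear above the base board.
- spindle_end (a point): centre of the spindle's plain end face, on the axis at x = -198 mm in the spindle's frame.
- stop: ground steel block drilled with holes, standing upright on the bench: 25 mm thick (its x; the 50 x 75 mm faces are the broad ones), 50 mm wide (its y), 75 mm high. Origin at the middle of the underside. 0.6 kg.
- big_vblock: an odd, larger steel V-block that is not wanted: 46 x 60 x 62 mm high, loose on the bench among the others; origin at the middle of its underside.
There are look-alikes about, which are no part of the job. What is shaped like the vblock_b but orange, red or yellow is not meant.

How it is judged (in metres and radians):
At the end, for the whole second after the job is handed in: Spindle level in both small V-blocks on the plate (12 mm about the journals' middles), square to the plunger (0.14 rad), rim 3 to 27 mm off the tip, within 10 mm of its line; stop upright, square (0.2 rad), within 17 mm of the plain end; all released, at rest; large V-block within 20 mm (z of vblock_a in the frame of plate between 0.056 and 0.064 m and z of vblock_b in the frame of plate between 0.056 and 0.064 m and angle between each of vblock_a, vblock_b, stop's own z axis and vertical below 0.06 rad and ((x of vblock_a in the frame of spindle between -0.047 and -0.023 m and x of vblock_b in the frame of spindle between -0.153 and -0.129 m) or (x of vblock_b in the frame of spindle between -0.047 and -0.023 m and x of vblock_a in the frame of spindle between -0.153 and -0.129 m)) and contact force between spindle and vblock_a above 0.3 N and contact force between spindle and vblock_b above 0.3 N and z of spindle in the frame of plate between 0.097 and 0.107 m and angle between spindle's own x axis and vertical between 1.52 and 1.62 rad and x of spindle in the frame of gauge_tip between -0.053 and -0.029 m and y of spindle in the frame of gauge_tip between -0.01 and 0.01 m and y of spindle_end in the frame of gauge_tip below -0.15 m and angle between the x axis of spindle and the y axis of gauge, either way round below 0.14 rad and z of stop in the frame of plate between 0.056 and 0.064 m and angle between the x axis of stop and the x axis of spindle, either way round below 0.2 rad and x of stop in the frame of spindle between -0.2275 and -0.198 m and horizontal distance between stop and spindle_end below 0.031 m and linear speed of each of spindle, stop, vblock_a, vblock_b below 0.01 m/s and distance of big_vblock from where it was at the start of the episode below 0.02 m); the robot touches nothing.
It fails at once if the dial gauge was knocked (more than 4 N) (contact force between gauge and the arm above 4 N or contact force between gauge and the fingers above 4 N or contact force between gauge and spindle above 4 N or contact force between gauge and vblock_a above 4 N or contact force between gauge and vblock_b above 4 N or contact force between gauge and stop above 4 N).
It fails at once if the large V-block was moved more than 20 mm (distance of big_vblock from where it was at the start of the episode above 0.02 m).
It also fails if it takes over 102 s, if anything falls off the work surface, if the arm or the gripper's body presses on something with over 40 N, if the wrist force passes 120 N, or if a joint passes its speed limit or range.

## Working session

There is one attempt and no reset: what is moved stays moved. The work goes in short steps, Python scripts to look and compute and a shell command to move; the robot and the scene stay as the last step left them, time stands still between calls to the robot, and variables do not carry over. Pictures are saved under pics/ and viewed, at most 14 in all, crops included, and the job is handed in when it is done.

```bash
ls; mkdir -p pics
python3 - <<'E'
from station import robot
import cv2
for n in("top","side"):
    im=robot.read_camera(n); cv2.imwrite(f"pics/{n}0.png",im)
    print(n,robot.camera_params(n))
print(robot.camera_params("wrist"))
o=robot.get_obs();print(o["t"],o["ee_pos"],o["tcp_rot"],o["finger_gap"])
E
```

```text
pics
top {'fx': 375.88991390572573, 'fy': 375.88991390572573, 'cx': 250.27062162176503, 'cy': 190.81355084561147, 'eye': array([ 0.34632182, -0.05965514,  1.44992285]), 'orientation': array([[-0.00791343,  0.99227195, -0.12382955],
       [-0.99990034, -0.00929981, -0.01062185],
       [-0.01169136,  0.12373315,  0.99224665]])}
side {'fx': 354.84580663018664, 'fy': 354.84580663018664, 'cx': 260.57115484966187, 'cy': 195.83460959217498, 'eye': array([ 0.26335215, -0.89793034,  0.72523904]), 'orientation': array([[ 0.94913857,  0.19952919, -0.24356533],
       [-0.31395807,  0.54129202, -0.78002133],
       [-0.02379706,  0.81681763,  0.57640494]])}
{'fx': 298.26254375393563, 'fy': 298.26254375393563, 'cx': 254.6936197820594, 'cy': 186.8614862295042, 'hand_eye': array([[-5.15210443e-04,  9.63537003e-01,  2.67574623e-01,
         6.64362965e-02],
       [ 9.99999859e-01,  4.61760102e-04,  2.62683454e-04,
        -8.27750166e-04],
       [ 1.29549943e-04,  2.67574720e-01, -9.63537105e-01,
        -1.43485629e-01],
       [ 0.00000000e+00,  0.00000000e+00,  0.00000000e+00,
         1.00000000e+00]])}
0.1 [0.17351766 0.54776217 0.23060004] [[-9.53310081e-01  3.01992802e-01 -4.87244534e-04]
 [ 3.01993193e-01  9.53308999e-01 -1.43638561e-03]
 [ 3.07164832e-05 -1.51646542e-03 -9.99998850e-01]] 0.085574137968552
```

View pics/top0.png

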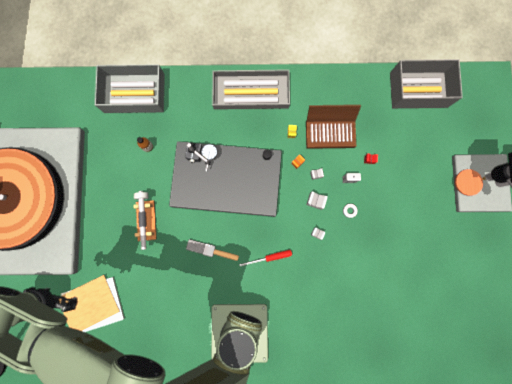

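View pics/side0.png

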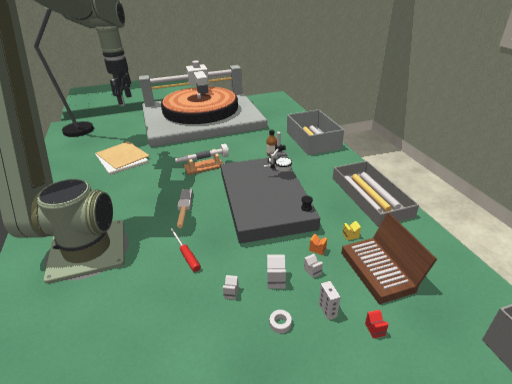

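The top view shows the plate around (226,178), the gauge at (203,155) and the spindle in its cradle at (143,220).

Candidates for what I want:
- Small grey V-blocks at (317,174) and (318,233).
- Large V-block at (317,200), not wanted.
- Stop at (353,177).
- Look-alikes: orange (298,161), yellow (292,131) and red (371,158).

Next I'll check enlarged crops.

Run:
```python
import cv2,numpy as np
t=cv2.imread("pics/top0.png");s=cv2.imread("pics/side0.png")
r=lambda im,x,y,w,h,k:cv2.resize(im[y:y+h,x:x+w],None,fx=k,fy=k,interpolation=cv2.INTER_CUBIC)
cv2.imwrite("pics/c1.png",np.hstack([r(t,280,120,100,125,4),r(t,120,180,50,125,4)[:500]])) 
cv2.imwrite("pics/c2.png",r(s,210,225,190,112,4))
cv2.imwrite("pics/c3.png",r(t,160,130,130,90,6))
```

```text
(no output)
```

View pics/c1.png

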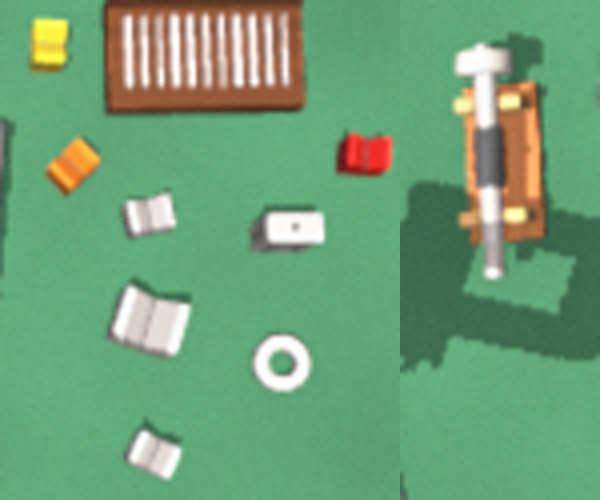

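View pics/c2.png

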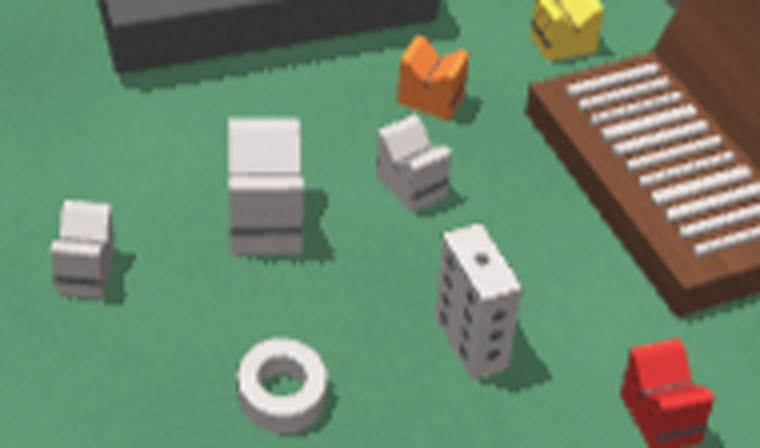

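View pics/c3.png

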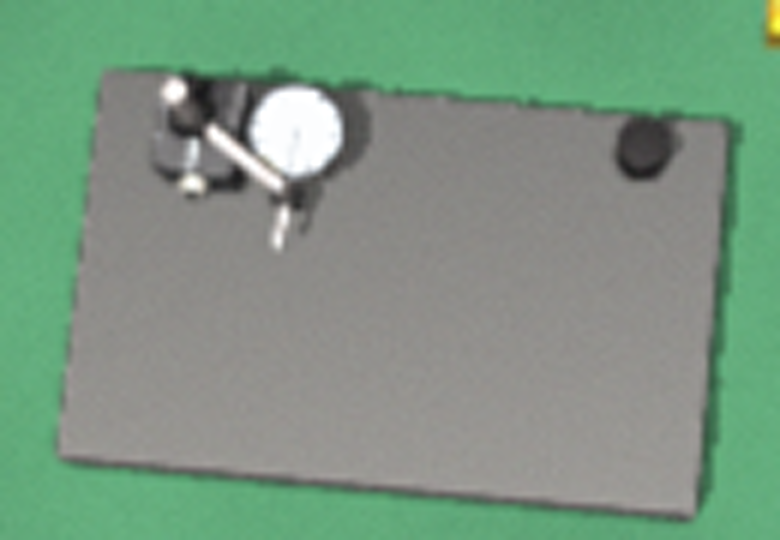

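```bash
cat > h.py <<'E'
import cv2,numpy as np
from station import robot
def full(p,o,k): return (np.array(p,float)+.5)/k-.5+np.array(o)
def cam(n,obs=None):
    P=robot.camera_params(n)
    if n!="wrist": return P,np.array(P["eye"]),np.array(P["orientation"])
    T=np.eye(4);T[:3,:3]=obs["tcp_rot"];T[:3,3]=obs["ee_pos"];M=T@P["hand_eye"]
    return P,M[:3,3],M[:3,:3]
def ray(C,p):
    P,e,R=C; d=R@np.array([(p[0]-P["cx"])/P["fx"],-(p[1]-P["cy"])/P["fy"],-1]); return e,d/np.linalg.norm(d)
def onz(C,p,z):
    e,d=ray(C,p); return (e+d*(z-e[2])/d[2])
def tri(rs):
    A=sum(np.eye(3)-np.outer(d,d) for e,d in rs);b=sum((np.eye(3)-np.outer(d,d))@e for e,d in rs)
    x=np.linalg.solve(A,b);return x,[np.linalg.norm((np.eye(3)-np.outer(d,d))@(x-e)) for e,d in rs]
def proj(C,X):
    P,e,R=C;v=R.T@(np.array(X)-e);return np.array([P["cx"]-P["fx"]*v[0]/v[2],P["cy"]+P["fy"]*v[1]/v[2]])
E
python3 - <<'E'
from h import *
np.set_printoptions(precision=4,suppress=True)
T=cam("top");S=cam("side")
c1=lambda p:full(p,(280,120),4);c3=lambda p:full(p,(160,130),6);c2=lambda p:full(p,(210,225),4)
cs=[onz(T,c3(p),.06) for p in[(105,70),(730,120),(693,518),(60,458)]]
print("plate",np.array(cs),np.mean(cs,0)); 
for a,b in((0,1),(1,2),(2,3),(3,0)): print(np.linalg.norm(cs[a]-cs[b]),np.degrees(np.arctan2(*(cs[b]-cs[a])[[1,0]])))
print("tip",onz(T,c3((277,248)),.102),"dial",onz(T,c3((297,130)),.114))
for n,p,z in(("v1",(150,215),.042),("v1a",(146,199),.042),("v1b",(157,232),.042),("v2",(154,454),.042),("v2a",(162,443),.042),("v2b",(148,468),.042),("big",(150,320),.062),("stop",(296,227),.075),("stopL",(268,230),.075),("stopR",(324,224),.075)): print(n,onz(T,c1(p),z))
print("stop hole",tri([ray(T,c1((296,227))),ray(S,c2((482,259)))]))
sp=lambda p:full((p[0]-400,p[1]),(120,180),4)
for n,p,z in(("flange",(482,60),.055),("barrel",(489,155),.055),("end",(494,272),.055)):print(n,onz(T,sp(p),z))
E
```

```text
plate [[ 0.7121  0.2317  0.06  ]
 [ 0.6755 -0.163   0.06  ]
 [ 0.4255 -0.1357  0.06  ]
 [ 0.466   0.2556  0.06  ]] [0.5698 0.0472 0.06  ]
0.3963186249063211 -95.29250938037526
0.25149232168879404 173.77228685836434
0.39338563467716164 84.08888639671056
0.24721431412198402 -5.558775207486873
tip [0.5891 0.1164 0.102 ] dial [0.6593 0.1032 0.114 ]
v1 [ 0.5862 -0.2984  0.042 ]
v1a [ 0.6016 -0.2951  0.042 ]
v1b [ 0.5699 -0.3045  0.042 ]
v2 [ 0.3613 -0.2954  0.042 ]
v2a [ 0.3714 -0.3031  0.042 ]
v2b [ 0.3484 -0.2895  0.042 ]
big [ 0.4843 -0.2921  0.062 ]
stop [ 0.5681 -0.427   0.075 ]
stopL [ 0.5655 -0.4011  0.075 ]
stopR [ 0.5706 -0.4528  0.075 ]
stop hole (array([ 0.5696, -0.4275,  0.0749]), [np.float64(0.0015730542970896924), np.float64(0.0015730542970896952)])
flange [0.5099 0.3682 0.055 ]
barrel [0.4209 0.3592 0.055 ]
end [0.3133 0.3516 0.055 ]
```

```bash
cat >> h.py <<'E'
def plan(pos,A,cur=None):
    "turn units needed, then shift in units: before the turn / after the turn"
    o=robot.get_obs();R=o["tcp_rot"];a0=np.degrees(np.arctan2(R[1,0],R[0,0]));d=np.array(pos)-o["ee_pos"]
    f=lambda a:np.array([np.cos(a)*d[0]+np.sin(a)*d[1],np.sin(a)*d[0]-np.cos(a)*d[1],-d[2]])/.04
    t=-((A-a0+180)%360-180)/10
    print("A0 %.2f turn %.2f"%(a0,t),"before",f(np.radians(a0)).round(2),"after",f(np.radians(A)).round(2))
def snap(name):
    o=robot.get_obs();im=robot.read_camera("wrist");cv2.imwrite(f"pics/{name}.png",im)
    np.savez(f"pics/{name}.npz",ee_pos=o["ee_pos"],tcp_rot=o["tcp_rot"]);print(o["t"],o["ee_pos"])
def load(name): return cam("wrist",np.load(f"pics/{name}.npz"))
E
python3 -m inch '[[85,[-0.97,-0.67,-0.06],0],[85,[-0.97,-0.67,-0.06],0],[85,[-0.97,-0.67,-0.06],0],[85,[-0.97,-0.67,-0.06],0],[85,[-0.97,-0.67,-0.06],0],[85,[-0.97,-0.67,-0.06],0]]'
python3 -m inch '[[85,[-0.97,-0.67,-0.06],0],[85,[-0.97,-0.67,-0.06],0],[85,[-0.97,-0.67,-0.06],0],[85,[-0.97,-0.67,-0.06],0],[85,[-0.97,-0.67,-0.06],0],[85,[-0.97,-0.67,-0.06],0],[85,[0,0,0],0],[85,[0,0,0],0]]'
python3 -c "
from h import *
snap('w1');plan((.40,-.25,.22),149.4)"
```

```text
t: 0.85
ee_pos: [0.3476, 0.3231, 0.2455]
tcp_rot: [[-0.953, 0.302, -0.0], [0.302, 0.953, -0.0], [0.0, -0.0, -1.0]]
wrist_force: [0.8, 0.4, 0.4]
finger_gap: 0.0849
grip_force: 0.0
t: 1.85
ee_pos: [0.5198, 0.1011, 0.2596]
tcp_rot: [[-0.953, 0.302, -0.002], [0.302, 0.953, 0.0], [0.002, -0.0, -1.0]]
wrist_force: [-0.6, -0.7, -0.6]
finger_gap: 0.0855
grip_force: 0.0
1.85 [0.51978569 0.10114864 0.2595929 ]
A0 162.45 turn 1.31 before [ 0.2  -9.28  0.99] after [-1.9  -9.09  0.99]
```

View pics/w1.png

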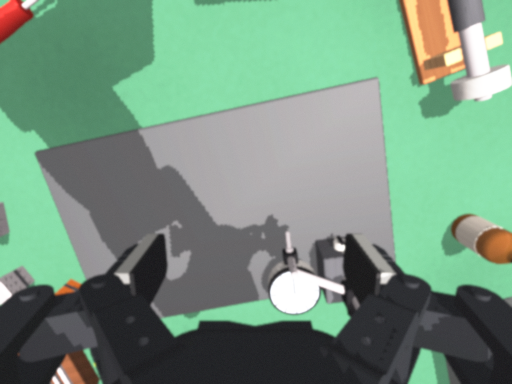

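w1 shows the plate's near corners at (37,152) and (378,79). The gauge tip is at (288,233), the dial at (294,288), and the spindle flange at (482,84).

```bash
python3 - <<'E'
from h import *
np.set_printoptions(precision=4,suppress=True)
T=cam("top");W=load("w1");c3=lambda p:full(p,(160,130),6)
print("tip",tri([ray(T,c3((277,248))),ray(W,(288,232))]))
print("tip w",onz(W,(288,232),.102),"dial w",onz(W,(294,288),.114))
a=onz(W,(37,152),.06);b=onz(W,(378,79),.06);c=onz(W,(392,225),.06)
print(a,b,c,np.degrees(np.arctan2(*(b-a)[[1,0]])),np.linalg.norm(b-a),np.degrees(np.arctan2(*(c-b)[[1,0]])))
print("base edge",onz(W,(317,240),.11),onz(W,(345,236),.11))
print("corner tri",tri([ray(T,c3((693,518))),ray(W,(37,152))]),tri([ray(T,c3((60,458))),ray(W,(378,79))]))
print("flange",onz(W,(482,84),.055))
E
python3 -m inch '[[85,[0,-1,0.08],0.15],[85,[0,-1,0.1],0.1],[85,[0,-1,0.1],0.1],[85,[0,-1,0.1],0.15],[85,[-0.2,-1,0.1],0.15]]'
python3 -m inch '[[85,[-0.3,-1,0.1],0.15],[85,[-0.2,-1,0.1],0.15],[85,[-0.2,-1,0.1],0.15],[85,[-0.2,-1,0.1],0.2],[85,[0,0,0],0],[85,[0,0,0],0]]'
python3 -c "
from h import *
snap('w2');plan((.3613,-.2954,.12),149.4)"
```

```text
tip (array([0.5857, 0.1143, 0.1223]), [np.float64(0.000579444829637778), np.float64(0.0005794448296377701)])
tip w [0.5954 0.1143 0.102 ] dial w [0.6566 0.1025 0.114 ]
[ 0.4306 -0.1357  0.06  ] [0.4715 0.2559 0.06  ] [0.6448 0.2387 0.06  ] 84.03592353937607 0.3937250359825466 -5.684408814793215
base edge [0.6101 0.1416 0.11  ] [0.6146 0.1713 0.11  ]
corner tri (array([ 0.428 , -0.1362,  0.0584]), [np.float64(0.0024738624805516842), np.float64(0.0024738624805516808)]) (array([0.4692, 0.258 , 0.0529]), [np.float64(0.0026559547256886384), np.float64(0.0026559547256886206)])
flange [0.5117 0.3665 0.055 ]
t: 2.52
ee_pos: [0.458, -0.0895, 0.241]
tcp_rot: [[-0.914, 0.406, 0.0], [0.406, 0.914, 0.0], [0.0, 0.0, -1.0]]
wrist_force: [0.7, -0.4, 0.8]
finger_gap: 0.0849
grip_force: 0.0
t: 3.28
ee_pos: [0.4207, -0.2477, 0.2249]
tcp_rot: [[-0.862, 0.508, 0.0], [0.508, 0.862, 0.001], [0.0, 0.001, -1.0]]
wrist_force: [-0.4, -0.1, -0.6]
finger_gap: 0.085
grip_force: 0.0
3.275 [ 0.42066954 -0.24773619  0.22492666]
A0 149.53 turn 0.01 before [ 0.68 -1.78  2.63] after [ 0.67 -1.79  2.63]
```

View pics/w2.png

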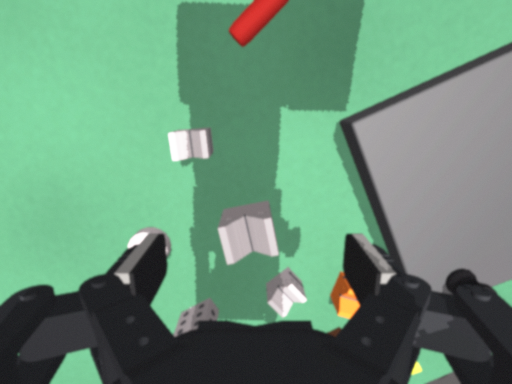

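w2 shows V-block 2 (bright, groove up) with its top centred at about (190,144), the big V-block at (248,233), V-block 1 at (286,293), orange at (346,297) and the stop at (197,318).

Run:
```python
from h import *
np.set_printoptions(precision=4,suppress=True)
T=cam("top");W=load("w2");c1=lambda p:full(p,(280,120),4)
print("v2 tri",tri([ray(T,c1((154,454))),ray(W,(190,144.5))]),onz(W,(190,144.5),.042))
g=onz(W,(193,159),.035)-onz(W,(188,130),.035);print(np.degrees(np.arctan2(g[1],g[0])))
g=onz(W,(208,128),.042)-onz(W,(168,132),.042);print(np.linalg.norm(g),np.degrees(np.arctan2(g[1],g[0])))
print("v1 tri",tri([ray(T,c1((150,215))),ray(W,(286,293))]),onz(W,(286,293),.042))
im=cv2.imread("pics/w2.png");cv2.imwrite("pics/c4.png",np.hstack([cv2.resize(im[115:175,155:225],None,fx=5.5,fy=5.5,interpolation=2),cv2.resize(im[262:322,250:320],None,fx=5.5,fy=5.5,interpolation=2)]))
```

```text
v2 tri (array([ 0.3626, -0.2931,  0.0566]), [np.float64(0.0014693503641841246), np.float64(0.0014693503641842749)]) [ 0.3641 -0.2969  0.042 ]
-23.97034378302875
0.04359961601371449 65.05501999247772
v1 tri (array([ 0.5881, -0.3   ,  0.0313]), [np.float64(0.00025253648053928304), np.float64(0.00025253648053935606)]) [ 0.581 -0.297  0.042]
```

View pics/c4.png

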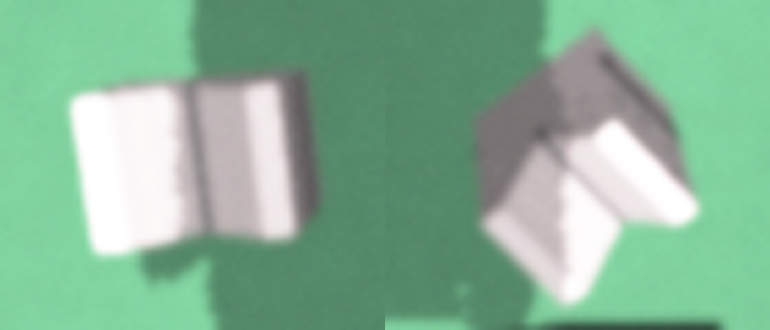

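Run:
```python
from h import *
np.set_printoptions(precision=4,suppress=True)
T=cam("top");W=load("w2");c1=lambda p:full(p,(280,120),4)
for nm,o,x0,ps,t in(("v2",(155,115),0,[(70,97),(278,80),(297,238),(95,252)],(154,454)),("v1",(250,262),385,[(483,222),(613,120),(697,210),(568,303)],(150,215))):
    px=[full((p[0]-x0,p[1]),o,5.5) for p in ps];X=[onz(W,p,.042) for p in px]
    print(nm,np.mean(X,0),"tri",tri([ray(T,c1(t)),ray(W,np.mean(px,0))]))
    for a,b in((0,1),(1,2),(2,3),(3,0)):
        d=X[b]-X[a];print("  len %.4f az %.1f"%(np.linalg.norm(d),np.degrees(np.arctan2(d[1],d[0]))))
plan((.363,-.296,.12),151.5)
```

```text
v2 [ 0.3636 -0.299   0.042 ] tri (array([ 0.3622, -0.2897,  0.0768]), [np.float64(0.001279733790561449), np.float64(0.0012797337905615454)])
  len 0.0411 az 64.0
  len 0.0314 az -26.1
  len 0.0409 az -116.6
  len 0.0310 az 154.3
v1 [ 0.5913 -0.3015  0.042 ] tri (array([ 0.5844, -0.2977,  0.0517]), [np.float64(0.0009756613328058443), np.float64(0.0009756613328056572)])
  len 0.0397 az 102.1
  len 0.0311 az 9.9
  len 0.0386 az -79.6
  len 0.0300 az -168.1
A0 149.53 turn -0.20 before [ 0.63 -1.78  2.63] after [ 0.69 -1.75  2.63]
```

```bash
python3 -m inch '[[85,[0.3,-0.9,0.7],-0.45],[85,[0.4,-0.9,0.7],0],[85,[0,0,0],0],[85,[0,0,0],0]]'
python3 -c "
from h import *
snap('w3');plan((.3635,-.298,.010),154)"
```

```text
t: 3.82
ee_pos: [0.3629, -0.2986, 0.1696]
tcp_rot: [[-0.899, 0.439, 0.002], [0.439, 0.899, -0.0], [-0.002, 0.0, -1.0]]
wrist_force: [-0.3, -0.0, 0.4]
finger_gap: 0.0851
grip_force: 0.0
3.825 [ 0.36286512 -0.29862616  0.16957747]
A0 154.01 turn 0.00 before [0.   0.02 4.  ] after [0.   0.02 4.  ]
```

View pics/w3.png

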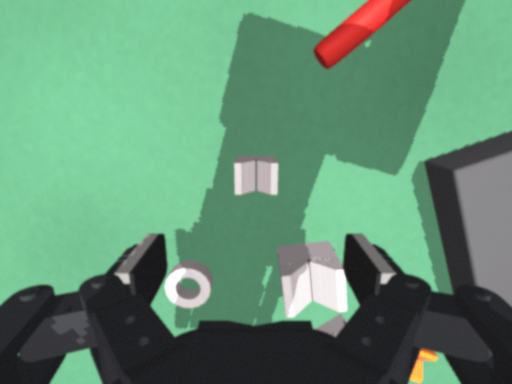

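w3 shows V-block 2's top at (256,177), groove in line with the tool, midway between the fingers.

```bash
python3 - <<'E'
from h import *
np.set_printoptions(precision=4,suppress=True)
W=load("w3");W2=load("w2")
c=(256.5,178);print(onz(W,c,.042),tri([ray(W,c),ray(W2,(188.3,144.9))]))
x=[onz(W,p,.042) for p in((235,194.5),(279,193.5),(278,162),(234,162.5))];print(np.mean(x,0),np.linalg.norm(x[1]-x[0]),np.linalg.norm(x[2]-x[1]))
E
python3 -m inch '[[85,[0,0,0.9],0],[85,[0,0,0.9],0],[85,[0,0,0.9],0],[85,[0,0,0.8],0],[85,[0,0,0.5],0],[30,[0,0,0],0],[30,[0,0,0],0],[30,[0,0,0],0]]' 60
python3 -m inch '[[30,[0,0,0],0],[30,[0,0,0],0]]'
python3 -c "
from h import *
plan((.5306,-.0184,.16),81.5)"
```

```text
[ 0.3638 -0.2979  0.042 ] (array([ 0.3633, -0.2978,  0.0451]), [np.float64(0.0002493174677597016), np.float64(0.00024931746775968075)])
[ 0.3641 -0.2981  0.042 ] 0.04179218698785656 0.030379184864127877
t: 4.88
ee_pos: [0.363, -0.2997, 0.0103]
tcp_rot: [[-0.898, 0.439, 0.003], [0.439, 0.898, -0.002], [-0.003, -0.0, -1.0]]
wrist_force: [1.5, 2.4, 4.9]
finger_gap: 0.0392
grip_force: 61.6
t: 5.12
ee_pos: [0.363, -0.2997, 0.0103]
tcp_rot: [[-0.898, 0.44, 0.003], [0.44, 0.898, -0.002], [-0.004, -0.0, -1.0]]
wrist_force: [2.3, 1.9, 6.9]
finger_gap: 0.0393
grip_force: 61.9
A0 153.90 turn 7.24 before [-0.67  8.16 -3.74] after [ 7.57  3.1  -3.74]
```

```bash
python3 -m inch '[[30,[0,0,-0.7],0],[30,[0,0,-1],0.9],[30,[0,0,-1],1],[30,[0,0,-1],1],[30,[0,0,0],1],[30,[0,0,0],1],[30,[0,0,0],1],[30,[0,0,0],1]]'
python3 -m inch '[[30,[0.9,0.4,0],0.34],[30,[0.95,0.4,0],0],[30,[0.95,0.4,0],0],[30,[0.95,0.4,0],0],[30,[0.95,0.4,0],0],[30,[0.95,0.4,0],0],[30,[0.95,0.4,0],0],[30,[0.9,0.35,0],0]]'
python3 -m inch '[[30,[0,0,0],0],[30,[0,0,0],0]]'
python3 -c "
from h import *
snap('w4');plan((.5326,-.0189,.0713),81.5)"
```

```text
t: 6.12
ee_pos: [0.361, -0.2988, 0.1566]
tcp_rot: [[0.094, 0.996, -0.001], [0.996, -0.094, 0.001], [0.0, -0.001, -1.0]]
wrist_force: [0.6, -0.4, -3.7]
finger_gap: 0.0394
grip_force: 62.1
t: 7.12
ee_pos: [0.5285, -0.0187, 0.1565]
tcp_rot: [[0.147, 0.989, -0.001], [0.989, -0.147, -0.0], [-0.0, -0.001, -1.0]]
wrist_force: [0.4, -0.1, -4.6]
finger_gap: 0.0391
grip_force: 62.0
t: 7.38
ee_pos: [0.5276, -0.0202, 0.1564]
tcp_rot: [[0.147, 0.989, -0.002], [0.989, -0.147, -0.0], [-0.001, -0.002, -1.0]]
wrist_force: [0.1, -0.2, -4.9]
finger_gap: 0.0392
grip_force: 62.0
7.375 [ 0.52756317 -0.02016734  0.15644787]
A0 81.50 turn -0.00 before [0.06 0.12 2.13] after [0.06 0.12 2.13]
```

View pics/w4.png

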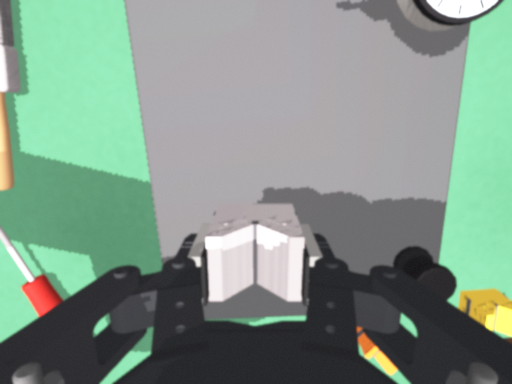

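w4 shows V-block 2 held between the pads with its groove along the tool. The dial is at (455,5), and the gauge tip is out of view.

```bash
python3 -m inch '[[30,[0.06,0.12,0.6],0],[30,[0,0,0.6],0],[30,[0,0,0.5],0],[30,[0,0,0.3],0],[30,[0,0,0.1],0],[30,[0,0,0.04],0],[30,[0,0,0],0]]'
python3 -m inch '[[60,[0,0,0],0],[60,[0,0,0],0],[60,[0,0,0],0],[60,[0,0,-0.3],0],[60,[0,0,-1],0],[85,[0,0,-1],0],[85,[0,0,-1],0],[85,[0,0,-1],0]]'
python3 -m inch '[[85,[0,0,-0.9],0],[85,[0,0,0],0],[85,[0,0,0],0]]'
python3 - <<'E'
from h import *
snap('w5');plan((.590,-.3005,.17),12)
im=cv2.imread("pics/w5.png");cv2.imwrite("pics/w5c.png",cv2.resize(im[0:240,180:512],None,fx=2.4,fy=2.4,interpolation=2))
E
```

```text
t: 8.3
ee_pos: [0.5341, -0.0183, 0.0719]
tcp_rot: [[0.148, 0.989, 0.001], [0.989, -0.148, -0.0], [0.0, 0.001, -1.0]]
wrist_force: [0.5, 0.3, -3.7]
finger_gap: 0.0393
grip_force: 62.1
t: 9.3
ee_pos: [0.5335, -0.0182, 0.2457]
tcp_rot: [[0.147, 0.989, 0.001], [0.989, -0.147, -0.0], [0.0, 0.001, -1.0]]
wrist_force: [0.9, -0.4, 0.6]
finger_gap: 0.0851
grip_force: 0.0
t: 9.68
ee_pos: [0.5331, -0.0182, 0.279]
tcp_rot: [[0.147, 0.989, -0.001], [0.989, -0.147, 0.0], [0.0, -0.001, -1.0]]
wrist_force: [0.3, 0.2, 0.2]
finger_gap: 0.0848
grip_force: 0.0
9.675 [ 0.5330868  -0.01817294  0.27902456]
A0 81.52 turn 6.95 before [-6.77  2.45  2.71] after [-0.07  7.2   2.71]
```

View pics/w5c.png

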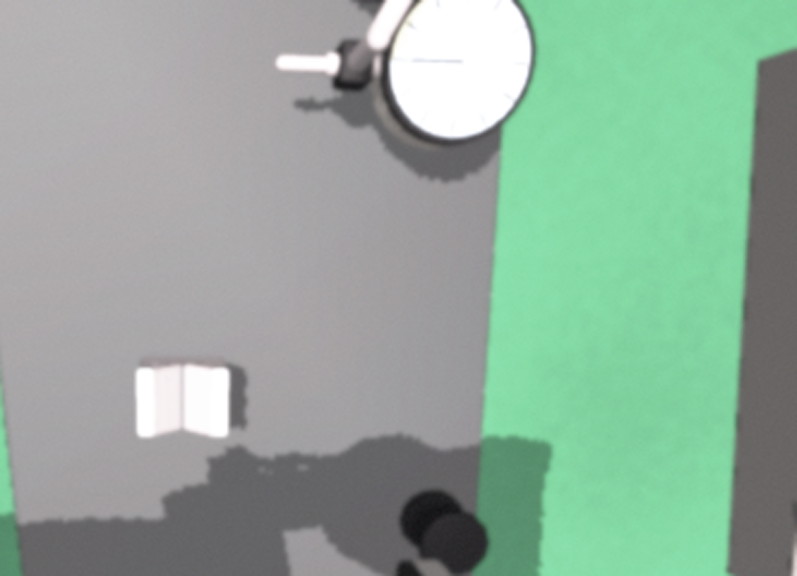

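w5c shows V-block 2 standing on the plate at crop (183,402). The gauge tip is at crop (277,62) and the plunger is horizontal, so it is parallel to the tool's y axis and the gauge yaw is about -8.5°.

Run:
```python
from h import *
np.set_printoptions(precision=4,suppress=True)
W=load("w5");W1=load("w1");f=lambda p:full(p,(180,0),2.4)
t=f((278,62));print("tip",onz(W,t,.102),tri([ray(W,t),ray(W1,(288,232))]))
p=onz(W,f((340,62)),.102)-onz(W,t,.102);print(np.degrees(np.arctan2(p[1],p[0])))
v=np.mean([onz(W,f(q),.102) for q in((137,368),(229,367),(229,437),(138,437))],0);print("v2",v)
T=onz(W,t,.102)[:2];a=np.radians(-8.5);ux=np.array([np.cos(a),np.sin(a)]);uy=np.array([-ux[1],ux[0]])
d=v[:2]-T;print("v2 rel tip x,y",d@ux,d@uy)
```

```text
tip [0.5939 0.1143 0.102 ] (array([0.5947, 0.1153, 0.1025]), [np.float64(0.0013534133382644), np.float64(0.0013534133382645832)])
-8.521446020146636
v2 [ 0.5355 -0.0189  0.102 ]
v2 rel tip x,y -0.038121035868987053 -0.14031630609010542
```

```bash
python3 -m inch '[[85,[-0.97,0.36,0],0],[85,[-0.97,0.36,0],0],[85,[-0.97,0.35,0],0],[85,[-0.97,0.35,0],0],[85,[-0.97,0.35,0],0],[85,[-0.97,0.35,0],0],[85,[-0.96,0.35,0],0],[85,[0,0,0.3],1]]'
python3 -m inch '[[85,[0,0,0.4],1],[85,[0,0,0.5],1],[85,[0,0,0.5],1],[85,[0,0,0.5],1],[85,[0,0,0.3],1],[85,[0,0,0.2],1],[85,[0,0,0],0.05],[85,[0,0,0],0]]'
python3 - <<'E'
from h import *
snap('w6');plan((.591,-.301,.010),11)
im=cv2.imread("pics/w6.png");cv2.imwrite("pics/w6c.png",im[100:384,60:460])
E
```

```text
t: 10.72
ee_pos: [0.5913, -0.3039, 0.2653]
tcp_rot: [[0.324, 0.946, -0.002], [0.946, -0.324, 0.0], [-0.0, -0.001, -1.0]]
wrist_force: [0.4, 0.1, -1.1]
finger_gap: 0.085
grip_force: 0.0
t: 11.72
ee_pos: [0.5912, -0.3009, 0.1708]
tcp_rot: [[0.981, 0.193, -0.001], [0.193, -0.981, 0.001], [-0.001, -0.001, -1.0]]
wrist_force: [-0.6, 0.4, -0.5]
finger_gap: 0.0849
grip_force: 0.0
11.725 [ 0.5912473  -0.30093167  0.17084708]
A0 11.13 turn 0.01 before [-0.01 -0.    4.03] after [-0.01 -0.    4.03]
```

View pics/w6c.png

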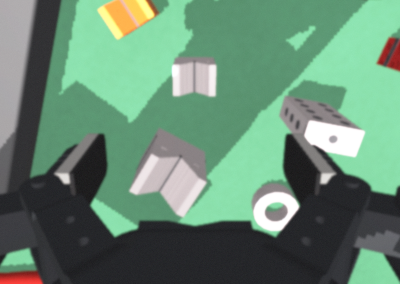

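w6c shows V-block 1 at crop (195,77), centred and aligned as before. The stop's top hole is at crop (333,139), and its top corners are about (315,121), (364,130), (357,157) and (305,147).

```bash
python3 -m inch '[[85,[0,0,0.9],0],[85,[0,0,0.9],0],[85,[0,0,0.9],0],[85,[0,0,0.8],0],[85,[0,0,0.53],0],[30,[0,0,0],0],[30,[0,0,0],0],[30,[0,0,0],0]]' 60
python3 -m inch '[[30,[0,0,0],0],[30,[0,0,0],0],[30,[0,0,-1],0],[30,[0,0,-1],-0.5],[30,[0,0,-1],-1],[30,[0,0,-1],-1],[30,[0,0,-0.2],-1],[30,[0,0,0],-1]]'
python3 -m inch '[[30,[0,0,0],-1],[30,[0,0,0],-1],[30,[0,0,0],-0.5],[30,[0,0,0],0]]'
python3 - <<'E'
from h import *
np.set_printoptions(precision=4,suppress=True)
W=load("w6");x=[onz(W,(p[0]+60,p[1]+100),.075) for p in((315,121),(364,130),(357,157),(305,147))]
print("stop",np.mean(x,0),onz(W,(393,239),.075))
print("tri",tri([ray(W,(393,239)),ray(cam("top"),full((296,227),(280,120),4))]))
for a,b in((0,1),(1,2),(2,3),(3,0)): d=x[b]-x[a];print(np.linalg.norm(d),np.degrees(np.arctan2(d[1],d[0])))
plan((.5507,.0856,.16),81.5)
E
```

```text
t: 12.78
ee_pos: [0.5925, -0.3014, 0.0119]
tcp_rot: [[0.982, 0.191, 0.003], [0.191, -0.982, -0.001], [0.003, 0.002, -1.0]]
wrist_force: [2.0, -1.5, -3.3]
finger_gap: 0.039
grip_force: 61.8
t: 13.78
ee_pos: [0.5913, -0.301, 0.1787]
tcp_rot: [[0.554, 0.833, 0.001], [0.833, -0.554, -0.001], [-0.0, 0.001, -1.0]]
wrist_force: [-1.0, 0.7, -3.8]
finger_gap: 0.0393
grip_force: 62.1
t: 14.28
ee_pos: [0.5907, -0.3008, 0.1772]
tcp_rot: [[0.157, 0.988, -0.002], [0.988, -0.157, 0.001], [0.001, -0.002, -1.0]]
wrist_force: [-0.0, 1.0, -3.0]
finger_gap: 0.0391
grip_force: 62.0
stop [ 0.569  -0.4318  0.075 ] [ 0.5685 -0.4298  0.075 ]
tri (array([ 0.5685, -0.4278,  0.0764]), [np.float64(0.0012902262758935953), np.float64(0.0012902262758935008)])
0.0441869433063191 -89.77244396017974
0.026117762807468557 -173.85582581276475
0.04827674506477672 89.44331178002656
0.02535615280192474 -2.921783648960708
A0 80.96 turn -0.05 before [ 9.38 -2.51  0.43] after [ 9.41 -2.42  0.43]
```

```bash
python3 -m inch '[[30,[0.5,-0.6,0],-0.05],[30,[0.99,-0.5,0],0],[30,[0.99,-0.4,0],0],[30,[0.99,-0.4,0],0],[30,[0.99,-0.3,0],0],[30,[0.99,-0.22,0],0],[30,[0.99,0,0],0],[30,[0.99,0,0],0]]'
python3 -m inch '[[30,[0.98,0,0],0],[30,[1,0,0],0],[30,[0,0,0],0],[30,[0,0,0],0]]'
python3 -c "
from h import *
plan((.5507,.0856,.0725),81.5)"
```

```text
t: 15.28
ee_pos: [0.5393, 0.0086, 0.1781]
tcp_rot: [[0.149, 0.989, -0.0], [0.989, -0.149, -0.0], [-0.0, -0.0, -1.0]]
wrist_force: [1.2, 0.2, -4.3]
finger_gap: 0.0388
grip_force: 62.1
t: 15.78
ee_pos: [0.5509, 0.0855, 0.1778]
tcp_rot: [[0.148, 0.989, -0.001], [0.989, -0.148, -0.001], [-0.001, -0.001, -1.0]]
wrist_force: [-0.3, 0.5, -3.5]
finger_gap: 0.0392
grip_force: 62.1
A0 81.51 turn 0.00 before [ 0.   -0.01  2.63] after [ 0.   -0.01  2.63]
```

```bash
python3 -m inch '[[30,[0,0,0.7],0],[30,[0,0,0.7],0],[30,[0,0,0.6],0],[30,[0,0,0.4],0],[30,[0,0,0.2],0],[30,[0,0,0.05],0],[30,[0,0,0],0]]'
python3 -m inch '[[56,[0,0,0],0],[56,[0,0,0],0],[56,[0,0,0],0],[56,[0,0,-0.3],0],[56,[0,0,-0.7],0],[56,[0,0,-1],0],[85,[0,0,-1],0],[85,[0,0,-1],0]]'
python3 - <<'E'
from h import *
np.set_printoptions(precision=4,suppress=True)
a=np.radians(4.8);print("bar",)
plan((.424,.359,.24),4.8)
E
```

```text
t: 16.65
ee_pos: [0.5519, 0.0857, 0.0727]
tcp_rot: [[0.148, 0.989, 0.001], [0.989, -0.148, 0.0], [0.0, 0.001, -1.0]]
wrist_force: [-0.9, -0.1, -4.2]
finger_gap: 0.0391
grip_force: 62.2
t: 17.65
ee_pos: [0.5513, 0.0857, 0.2345]
tcp_rot: [[0.147, 0.989, 0.001], [0.989, -0.147, 0.0], [0.0, 0.001, -1.0]]
wrist_force: [0.9, 0.1, -0.5]
finger_gap: 0.0849
grip_force: 0.0
bar
A0 81.52 turn 7.67 before [ 6.29 -4.15 -0.14] after [-2.6  -7.07 -0.14]
```

```bash
python3 -m inch '[[85,[0.6,-0.65,0],0],[85,[0.95,-0.6,0],0],[85,[0.95,-0.6,0],0],[85,[0.95,-0.6,0],0],[85,[0.95,-0.6,0],0],[85,[0.95,-0.6,0],0],[85,[0.94,-0.5,0],0],[85,[0,0,0],0.8]]'
python3 -m inch '[[85,[0,0,0],1],[85,[0,0,0],1],[85,[0,0,0],1],[85,[0,0,0],1],[85,[0,0,0],1],[85,[0,0,0],1],[85,[0,0,0],0.87],[85,[0,0,0],0]]'
python3 -m inch '[[85,[0,0,0],0]]'
python3 - <<'E'
from h import *
snap('w7');im=cv2.imread("pics/w7.png");cv2.imwrite("pics/w7c.png",cv2.resize(im,None,fx=1.5,fy=1.5,interpolation=2))
E
```

```text
t: 18.65
ee_pos: [0.4231, 0.3616, 0.233]
tcp_rot: [[0.284, 0.959, 0.001], [0.959, -0.284, 0.002], [0.002, 0.0, -1.0]]
wrist_force: [0.5, -0.0, 1.0]
finger_gap: 0.0848
grip_force: 0.0
t: 19.65
ee_pos: [0.4243, 0.3591, 0.233]
tcp_rot: [[0.996, 0.086, 0.001], [0.086, -0.996, 0.001], [0.001, -0.001, -1.0]]
wrist_force: [-0.3, -0.2, -0.7]
finger_gap: 0.0844
grip_force: 0.0
t: 19.77
ee_pos: [0.4242, 0.3591, 0.2326]
tcp_rot: [[0.996, 0.086, 0.0], [0.086, -0.996, 0.0], [0.001, -0.0, -1.0]]
wrist_force: [0.5, -0.4, 0.2]
finger_gap: 0.0851
grip_force: 0.0
19.775 [0.42424163 0.35906199 0.23259718]
```

View pics/w7c.png

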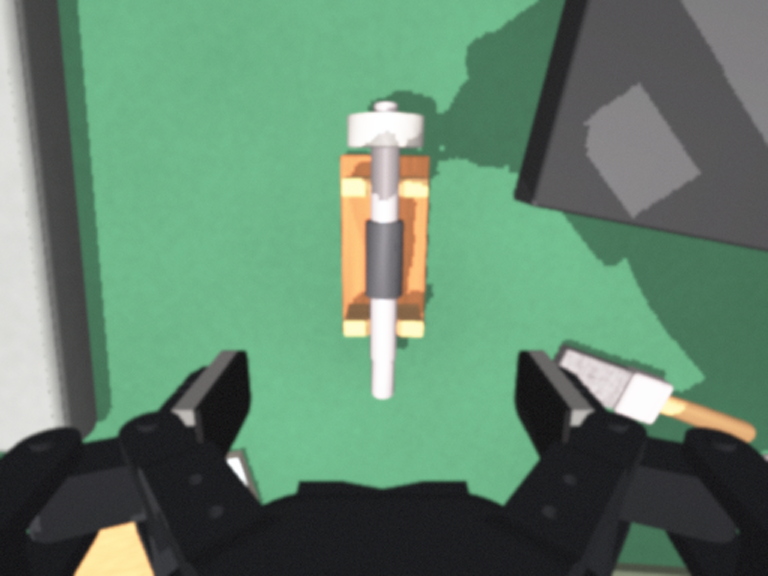

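w7c shows the spindle in the cradle, upright in the image. The flange is at crop (386,130), the dark barrel runs from (385,219) to (383,297), and the plain end is at (382,397).

Run:
```python
from h import *
np.set_printoptions(precision=4,suppress=True)
W=load("w7");T=cam("top");f=lambda p:full(p,(0,0),1.5);sp=lambda p:full((p[0]-400,p[1]),(120,180),4)
a=onz(W,f((385,219)),.069);b=onz(W,f((384,297)),.069);m=(a+b)/2;print(a,b,np.linalg.norm(a-b))
F=onz(W,f((386,132)),.055);E_=onz(W,f((382.5,397)),.055);d=F-E_;az=np.degrees(np.arctan2(d[1],d[0]));print("axis az",az,np.linalg.norm(d),F,E_)
print("tri barrel",tri([ray(W,f((384.5,258))),ray(T,sp((489,155)))]),"end",tri([ray(W,f((382.5,397))),ray(T,sp((494,272)))]))
print("mid",m);u=d[:2]/np.linalg.norm(d[:2])
plan((m[0]+.0*u[0],m[1]+.0*u[1],.036),az)
```

```text
[0.4516 0.3584 0.069 ] [0.3956 0.3542 0.069 ] 0.05612998199190533
axis az 4.245942560844426 0.20221602614407472 [0.5089 0.3626 0.055 ] [0.3072 0.3476 0.055 ]
tri barrel (array([0.4215, 0.3568, 0.0603]), [np.float64(0.001124924627928939), np.float64(0.0011249246279288632)]) end (array([0.3136, 0.3483, 0.066 ]), [np.float64(6.723298294298758e-05), np.float64(6.723298294300358e-05)])
mid [0.4236 0.3563 0.069 ]
A0 4.92 turn 0.07 before [-0.02  0.07  4.91] after [-0.02  0.07  4.91]
```

```bash
python3 -m inch '[[85,[0.11,0.07,0.9],0.07],[85,[0,0,1],0],[85,[0,0,1],0],[85,[0,0,1],0],[85,[0,0,0.8],0],[85,[0,0,0.31],0],[85,[0,0,0],0],[15,[0,0,0],0]]' 80
python3 -m inch '[[15,[0,0,0],0],[15,[0,0,0],0],[15,[0,0,0],0],[15,[0,0,0],0],[15,[0,0,0],0]]'
```

```text
t: 20.82
ee_pos: [0.4298, 0.3574, 0.0331]
tcp_rot: [[0.997, 0.072, 0.002], [0.072, -0.997, 0.002], [0.002, -0.002, -1.0]]
wrist_force: [0.2, 0.2, 0.9]
finger_gap: 0.0697
grip_force: 0.0
t: 21.45
ee_pos: [0.4293, 0.3584, 0.0329]
tcp_rot: [[0.997, 0.072, 0.002], [0.072, -0.997, 0.004], [0.002, -0.004, -1.0]]
wrist_force: [-2.2, 5.1, 4.7]
finger_gap: 0.0263
grip_force: 78.4
```

```bash
python3 -m inch '[[15,[0,0,-0.3],0],[15,[0,0,-0.9],0],[15,[0,0,-1],0],[15,[0,0,-1],0],[15,[0,0,-1.0],0],[15,[0,0,-0.1],0],[15,[0,0,0],-0.5],[15,[0,0,0],-0.8]]'
python3 -m inch '[[15,[0,0,0],-0.9],[15,[0,0,0],-0.9],[15,[0,0,0],-0.9],[15,[0,0,0],-0.9],[15,[0,0,0],-0.9],[15,[0,0,0],-0.9],[15,[0,0,0],-0.7],[15,[0,0,0],-0.34]]'
python3 -m inch '[[15,[-0.5,0.1,0],0],[15,[-0.9,0.1,0],0],[15,[-0.9,0.2,0],0],[15,[-0.9,0.3,0],0],[15,[-0.9,0.3,0],0],[15,[-0.9,0.4,0],0],[15,[-0.9,0.5,0],0],[15,[-0.9,0.5,0],0]]'
python3 -c "
from h import *
plan((.5445,.0391,.080),81.5)"
```

```text
t: 22.45
ee_pos: [0.4275, 0.3553, 0.2009]
tcp_rot: [[0.954, 0.298, -0.004], [0.298, -0.954, -0.004], [-0.005, 0.002, -1.0]]
wrist_force: [-0.0, -0.1, -6.9]
finger_gap: 0.0263
grip_force: 79.9
t: 23.45
ee_pos: [0.4275, 0.3552, 0.2006]
tcp_rot: [[0.145, 0.989, -0.005], [0.989, -0.145, -0.004], [-0.005, -0.004, -1.0]]
wrist_force: [-0.3, 0.1, -7.2]
finger_gap: 0.026
grip_force: 79.8
t: 24.45
ee_pos: [0.4822, 0.0711, 0.2021]
tcp_rot: [[0.148, 0.989, -0.004], [0.989, -0.148, -0.001], [-0.001, -0.003, -1.0]]
wrist_force: [0.3, 0.8, -6.9]
finger_gap: 0.0261
grip_force: 79.8
A0 81.46 turn -0.00 before [-0.56  1.66  3.05] after [-0.56  1.66  3.05]
```

```bash
python3 -m inch '[[15,[-0.56,0.6,0],0],[15,[0,0.6,0],0],[15,[0,0.4,0],0],[15,[0,0.06,0],0],[15,[0,0,0],0],[15,[0,0,0.3],0],[15,[0,0,0.6],0],[15,[0,0,0.6],0]]'
python3 -c "
from h import *
plan((.5445,.0391,.080),81.5)"
```

```text
t: 25.45
ee_pos: [0.5451, 0.0418, 0.1426]
tcp_rot: [[0.147, 0.989, -0.001], [0.989, -0.147, 0.0], [-0.0, -0.001, -1.0]]
wrist_force: [1.4, 0.4, -7.7]
finger_gap: 0.0259
grip_force: 79.8
A0 81.56 turn 0.01 before [-0.07 -0.01  1.56] after [-0.07 -0.    1.56]
```

```bash
python3 -m inch '[[15,[-0.07,0,0.4],0],[15,[0,0,0.4],0],[15,[0,0,0.3],0],[15,[0,0,0.2],0],[15,[0,0,0.1],0],[15,[0,0,0.05],0],[15,[0,0,0],0],[15,[0,0,0],0]]'
```

```text
t: 26.45
ee_pos: [0.546, 0.0387, 0.0861]
tcp_rot: [[0.147, 0.989, 0.001], [0.989, -0.147, 0.0], [0.0, 0.001, -1.0]]
wrist_force: [-0.1, 0.1, -6.7]
finger_gap: 0.0262
grip_force: 79.8
```

```bash
python3 -m inch '[[15,[0,0,0.06],0],[15,[0,0,0.04],0],[15,[0,0,0.02],0],[15,[0,0,0],0],[15,[0,0,0],0]]'
```

```text
t: 27.08
ee_pos: [0.5455, 0.0389, 0.0816]
tcp_rot: [[0.147, 0.989, 0.0], [0.989, -0.147, 0.0], [0.0, 0.0, -1.0]]
wrist_force: [-4.9, 1.3, 4.6]
finger_gap: 0.026
grip_force: 81.0
```

```bash
python3 -m inch '[[15,[0,-0.02,0.02],0],[15,[0,0,0.01],0],[15,[0,0,0],0],[40,[0,0,0],0],[50,[0,0,0],0],[55,[0,0,0],0],[55,[0,0,0],0],[55,[0,0,0],0]]' 30
python3 -m inch '[[55,[0,0,-0.4],0],[55,[0,0,-0.9],0],[55,[0,0,-1],0],[85,[0,0,-1],0],[85,[-0.5,0,-1],0],[85,[-0.8,0,-0.6],0],[85,[0,0,0],0],[85,[0,0,0],0]]'
python3 - <<'E'
from h import *
snap('w8');im=cv2.imread("pics/w8.png");cv2.imwrite("pics/w8c.png",cv2.resize(im,None,fx=1.56,fy=1.56,interpolation=2))
E
```

```text
t: 28.08
ee_pos: [0.545, 0.0388, 0.0796]
tcp_rot: [[0.147, 0.989, 0.0], [0.989, -0.147, 0.0], [0.0, 0.0, -1.0]]
wrist_force: [-0.3, 0.8, -0.1]
finger_gap: 0.0553
grip_force: 0.0
t: 29.08
ee_pos: [0.5368, -0.0122, 0.2757]
tcp_rot: [[0.148, 0.989, -0.0], [0.989, -0.148, 0.001], [0.001, -0.0, -1.0]]
wrist_force: [-0.9, 0.4, -0.3]
finger_gap: 0.0852
grip_force: 0.0
29.075 [ 0.5368108  -0.01222453  0.27565707]
```

View pics/w8c.png

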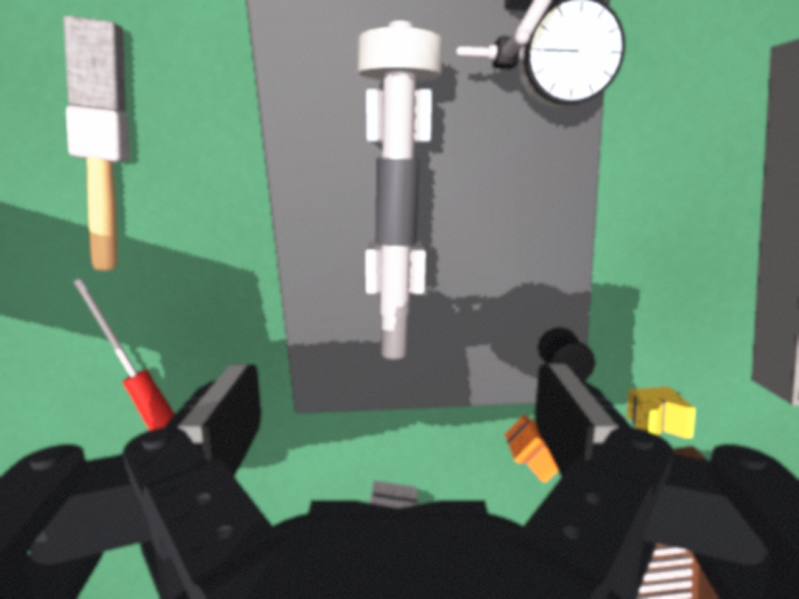

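w8c shows the spindle lying in both V-blocks: the flange rim's right edge is at (441,50) facing the gauge tip at (458,50), and the barrel ends are at y 158 and 245. The V-blocks span y 90–143 and 249–294, and the plain end is at (393,358).

Run:
```python
from h import *
np.set_printoptions(precision=4,suppress=True)
W=load("w8");f=lambda p:full(p,(0,0),1.56)
tip=onz(W,f((458,51)),.102);E_=onz(W,f((393,358)),.102);b1=onz(W,f((397,158)),.116);b2=onz(W,f((396,245)),.116)
m=(b1+b2)/2;d=(b1-E_)[:2];az=np.degrees(np.arctan2(d[1],d[0]));u=d/np.linalg.norm(d);print("az",az,"tip",tip,"end",E_,"barrel",b1,b2,np.linalg.norm(b1-b2))
o=m[:2]+.088*u;g=np.radians(-8.5);ux=np.array([np.cos(g),np.sin(g)]);uy=np.array([-ux[1],ux[0]])
q=o-tip[:2];print("origin",o,"rel tip",q@ux,q@uy,"rim edge",onz(W,f((441,50)),.102))
for y0,y1 in((90,143),(249,294)):
    v=(onz(W,f((399,y0)),.102)+onz(W,f((399,y1)),.102))/2;print("v in spindle x",(v[:2]-o)@u)
print("end in spindle x",(E_[:2]-o)@u)
s=o-.2145*u;print("stop target",s)
plan((.569,-.430,.25),2)
```

```text
az 80.25129272024928 tip [0.5945 0.1139 0.102 ] end [ 0.5238 -0.083   0.102 ] barrel [0.5478 0.0564 0.116 ] [0.5389 0.0021 0.116 ] 0.05501277685309489
origin [0.5583 0.116 ] rel tip -0.036189213284910704 -0.003253627864524217 rim edge [0.5842 0.116  0.102 ]
v in spindle x -0.035023591622298574
v in spindle x -0.13678094698267926
end in spindle x -0.20197210785736308
stop target [ 0.5219 -0.0954]
A0 81.54 turn 7.95 before [-10.22   2.34   0.63] after [ 0.44 10.47  0.63]
```

```bash
python3 -m inch '[[85,[-0.93,0.21,0],0],[85,[-0.93,0.21,0],0],[85,[-0.93,0.21,0],0],[85,[-0.93,0.21,0],0],[85,[-0.93,0.21,0],0],[85,[-0.93,0.21,0],0],[85,[-0.93,0.21,0],0],[85,[-0.93,0.21,0],0]]'
python3 -m inch '[[85,[-0.93,0.21,0],0],[85,[-0.93,0.21,0],0],[85,[-0.92,0.24,0],0],[85,[0,0,0],0.95],[85,[0,0,0],1],[85,[0,0,0],1],[85,[0,0,0],1],[85,[0,0,0.2],1]]'
python3 -m inch '[[85,[0,0,0.2],1],[85,[0,0,0.2],1],[85,[0,0,0],1],[85,[0,0,0],0],[85,[0,0,0],0]]'
python3 - <<'E'
from h import *
np.set_printoptions(precision=4,suppress=True)
snap('w9');W=load('w9');im=cv2.imread('pics/w9.png');p=proj(W,(.569,-.430,.075));print(p)
m=cv2.inRange(im,(185,185,185),(255,255,255));n,l,st,c=cv2.connectedComponentsWithStats(m)
for i in range(1,n):
    if st[i,4]>150 and np.linalg.norm(c[i]-p)<60:
        cn=cv2.findContours((l==i).astype('u1'),0,1)[0][0];b=cv2.boxPoints(cv2.minAreaRect(cn));X=np.array([onz(W,q,.075) for q in b])
        print(st[i],c[i],onz(W,c[i],.075),X.mean(0))
        for k in range(4):
            d=X[(k+1)%4]-X[k];print("  %.4f az %.1f"%(np.linalg.norm(d),np.degrees(np.arctan2(d[1],d[0]))))
E
```

```text
t: 30.12
ee_pos: [0.56, -0.3169, 0.2742]
tcp_rot: [[0.146, 0.989, -0.002], [0.989, -0.146, 0.002], [0.002, -0.002, -1.0]]
wrist_force: [-0.2, 0.2, 0.2]
finger_gap: 0.085
grip_force: 0.0
t: 31.12
ee_pos: [0.5702, -0.4297, 0.2666]
tcp_rot: [[0.85, 0.526, -0.001], [0.526, -0.85, 0.001], [-0.0, -0.001, -1.0]]
wrist_force: [-0.3, 0.1, 0.1]
finger_gap: 0.0852
grip_force: 0.0
t: 31.75
ee_pos: [0.5698, -0.4301, 0.251]
tcp_rot: [[0.999, 0.038, -0.001], [0.038, -0.999, 0.001], [-0.001, -0.001, -1.0]]
wrist_force: [-0.2, -0.2, 0.4]
finger_gap: 0.0853
grip_force: 0.0
31.75 [ 0.5698 -0.4301  0.251 ]
[253.5743 169.7709]
[230 157  46  23 915] [252.5825 167.6831] [ 0.5713 -0.4288  0.075 ] [ 0.5711 -0.4286  0.075 ]
  0.0241 az -1.4
  0.0489 az -90.2
  0.0241 az -179.1
  0.0498 az 89.7
```

```bash
python3 -m inch '[[85,[0.03,-0.03,0.9],0.22],[85,[0,0,1],0],[85,[0,0,1],0],[85,[0,0,1],0],[85,[0,0,0.9],0],[85,[0,0,0.6],0],[85,[0,0,0],0],[40,[0,0,0],0]]' 60
python3 -m inch '[[40,[0,0,0],0],[40,[0,0,0],0],[40,[0,0,0],0],[40,[0,0,0],0]]'
```

```text
t: 32.8
ee_pos: [0.5715, -0.43, 0.0369]
tcp_rot: [[1.0, -0.002, 0.002], [-0.002, -1.0, -0.001], [0.002, 0.001, -1.0]]
wrist_force: [0.4, -0.2, 0.6]
finger_gap: 0.0695
grip_force: 0.0
t: 33.3
ee_pos: [0.5717, -0.4297, 0.0377]
tcp_rot: [[1.0, -0.003, 0.003], [-0.003, -1.0, -0.001], [0.003, 0.001, -1.0]]
wrist_force: [0.7, 1.6, 5.6]
finger_gap: 0.0493
grip_force: 64.7
```

```bash
python3 -m inch '[[40,[0,0,-0.3],0],[40,[0,0,-1],0],[40,[0,0,-1],0],[40,[0,0,-1],-0.6],[40,[0,0,-0.75],-0.9],[40,[0,0,0],-1],[40,[0,0,0],-1],[40,[0,0,0],-1]]'
python3 -m inch '[[40,[0,0,0],-1],[40,[0,0,0],-1],[40,[0,0,0],-1],[40,[0,0,0],-0.6],[40,[0,0,0],0],[40,[0,0,0],0]]'
python3 -c "
from h import *
plan((.5214,-.0984,.198),81)"
```

```text
t: 34.3
ee_pos: [0.5698, -0.4292, 0.1967]
tcp_rot: [[0.705, 0.709, -0.002], [0.709, -0.705, 0.001], [-0.001, -0.003, -1.0]]
wrist_force: [0.3, 0.4, -6.0]
finger_gap: 0.0494
grip_force: 64.3
t: 35.05
ee_pos: [0.5703, -0.4294, 0.1971]
tcp_rot: [[0.161, 0.987, -0.001], [0.987, -0.161, 0.001], [0.001, -0.001, -1.0]]
wrist_force: [0.2, 0.4, -5.7]
finger_gap: 0.0492
grip_force: 64.2
A0 80.73 turn -0.03 before [ 7.97 -2.54 -0.02] after [ 7.98 -2.5  -0.02]
```

```bash
python3 -m inch '[[40,[0.5,-0.3,0],-0.03],[40,[0.95,-0.4,0],0],[40,[0.95,-0.4,0],0],[40,[0.95,-0.4,0],0],[40,[0.95,-0.4,0],0],[40,[0.95,-0.3,0],0],[40,[0.95,-0.2,0],0],[40,[0.9,-0.1,0],0]]'
python3 -m inch '[[40,[0.6,0,0],0],[40,[0.28,0,0],0],[40,[0,0,0],0],[40,[0,0,0],0]]'
python3 -c "
from h import *
plan((.5214,-.0984,.0985),81)"
```

```text
t: 36.05
ee_pos: [0.5153, -0.1321, 0.1981]
tcp_rot: [[0.156, 0.988, 0.0], [0.988, -0.156, -0.0], [0.0, 0.0, -1.0]]
wrist_force: [0.5, 0.1, -5.2]
finger_gap: 0.0494
grip_force: 64.3
t: 36.55
ee_pos: [0.5212, -0.0995, 0.1977]
tcp_rot: [[0.155, 0.988, 0.0], [0.988, -0.155, -0.001], [-0.001, 0.0, -1.0]]
wrist_force: [0.1, 0.5, -6.1]
finger_gap: 0.0492
grip_force: 64.3
A0 81.08 turn 0.01 before [0.03 0.   2.48] after [0.03 0.   2.48]
```

```bash
python3 -m inch '[[40,[0,0,0.6],0],[40,[0,0,0.6],0],[40,[0,0,0.5],0],[40,[0,0,0.4],0],[40,[0,0,0.25],0],[40,[0,0,0.1],0],[40,[0,0,0.03],0],[40,[0,0,0],0]]'
```

```text
t: 37.55
ee_pos: [0.5216, -0.0987, 0.099]
tcp_rot: [[0.154, 0.988, 0.001], [0.988, -0.154, -0.0], [0.0, 0.001, -1.0]]
wrist_force: [0.5, -0.4, -4.7]
finger_gap: 0.0492
grip_force: 64.3
```

```bash
python3 -m inch '[[40,[0,0,0.03],0],[40,[0,0,0],0],[40,[0,0,0],0],[60,[0,0,0],0],[70,[0,0,0],0],[70,[0,0,0],0],[70,[0,0,0],0]]' 30
python3 -m inch '[[70,[0,0,-0.3],0],[70,[0,0,-0.7],0],[70,[0,0,-1],0],[85,[-0.3,0,-1],0],[85,[-0.5,0,-1],0],[85,[0,0,-0.4],0],[85,[0,0,0],0],[85,[0,0,0],0]]'
python3 - <<'E'
from h import *
np.set_printoptions(precision=4,suppress=True)
snap('w10');W=load('w10');im=cv2.imread('pics/w10.png');print("expect stop",proj(W,(.5216,-.0985,.135)),"end",proj(W,(.5238,-.079,.102)))
m=cv2.inRange(im,(150,150,150),(255,255,255));n,l,st,c=cv2.connectedComponentsWithStats(m)
for i in range(1,n):
    if st[i,4]>150:
        cn=cv2.findContours((l==i).astype('u1'),0,1)[0][0];b=cv2.boxPoints(cv2.minAreaRect(cn));X=np.array([onz(W,q,.135) for q in b])
        print(st[i],c[i].round(1),X.mean(0),[(round(float(np.linalg.norm(X[(k+1)%4]-X[k])),4),round(float(np.degrees(np.arctan2(*(X[(k+1)%4]-X[k])[[1,0]]))),1)) for k in(0,1)])
a=int(proj(W,(.5216,-.0985,.135))[0]);y=int(proj(W,(.5216,-.0985,.135))[1])
print(im[max(0,y-70):y+25:2,a].mean(1).round().astype(int).tolist(),max(0,y-70))
E
```

```text
t: 38.42
ee_pos: [0.5214, -0.0986, 0.0975]
tcp_rot: [[0.154, 0.988, 0.0], [0.988, -0.154, 0.0], [0.0, 0.0, -1.0]]
wrist_force: [-0.2, 0.7, 0.5]
finger_gap: 0.0698
grip_force: 0.0
t: 39.42
ee_pos: [0.5155, -0.1294, 0.2716]
tcp_rot: [[0.154, 0.988, -0.003], [0.988, -0.154, 0.001], [0.001, -0.003, -1.0]]
wrist_force: [0.2, 0.1, -0.2]
finger_gap: 0.085
grip_force: 0.0
39.425 [ 0.5155 -0.1294  0.2716]
expect stop [255.3129 143.1489] end [254.5629 119.9241]
[  38    0   18   75 1091] [46.8 36. ] [0.3586 0.0179 0.135 ] [(0.0129, -6.7), (0.0587, -106.3)]
[  166     0   223   178 26649] [260.8  95. ] [ 0.548  -0.0553  0.135 ] [(0.1754, -6.0), (0.1531, -88.8)]
[ 32  91  45  75 433] [ 54.6 128.6] [ 0.34   -0.0561  0.135 ] [(0.0107, 13.7), (0.0708, -81.5)]
[413 236  54  14 353] [439.1 242.6] [ 0.6924 -0.2279  0.135 ] [(0.0534, -0.1), (0.0077, -81.5)]
[413 247  53  12 309] [439.2 252.3] [ 0.6922 -0.2391  0.135 ] [(0.0531, 0.0), (0.007, -81.6)]
[413 257  53  11 272] [439.  261.8] [ 0.6922 -0.2501  0.135 ] [(0.0534, -0.1), (0.0063, -81.8)]
[ 231  261   44   48 1550] [251.9 284.9] [ 0.4951 -0.2487  0.135 ] [(0.0523, 71.0), (0.0398, -20.2)]
[413 265  52  13 360] [439.1 270.9] [ 0.6919 -0.2611  0.135 ] [(0.0529, -0.0), (0.0086, -81.9)]
[425 274  40  11 250] [445.2 279.2] [ 0.6984 -0.2722  0.135 ] [(0.0407, -0.1), (0.008, -82.1)]
[255, 255, 255, 255, 255, 255, 255, 255, 255, 255, 255, 255, 255, 255, 255, 255, 255, 255, 255, 255, 255, 255, 255, 255, 227, 168, 167, 158, 149, 155, 251, 255, 255, 255, 255, 231, 178, 175, 189, 253, 255, 255, 255, 251, 177, 169, 169, 171] 73
```

Run:
```python
from h import *
np.set_printoptions(precision=4,suppress=True)
W=load('w10');im=cv2.imread('pics/w10.png')
m=cv2.inRange(im,(215,215,215),(255,255,255))
m[:127]=0;m[175:]=0;n,l,st,c=cv2.connectedComponentsWithStats(m)
i=max((j for j in range(1,n) if abs(c[j][0]-255)<20),key=lambda j:st[j,4])
cn=cv2.findContours((l==i).astype('u1'),0,1)[0][0];b=cv2.boxPoints(cv2.minAreaRect(cn));X=np.array([onz(W,q,.135) for q in b])
print(st[i],X.mean(0),[(np.linalg.norm(X[(k+1)%4]-X[k]).round(4),np.degrees(np.arctan2(*(X[(k+1)%4]-X[k])[[1,0]])).round(1)) for k in range(4)])
o=np.array([.5583,.116]);d=np.radians(80.5);u=np.array([np.cos(d),np.sin(d)]);print("stop x in spindle",(X.mean(0)[:2]-o)@u)
for z in(.102,.111): print("end",onz(W,(254.5,121),z),(onz(W,(254.5,121),z)[:2]-o)@u)
```

```text
[ 229  133   55   28 1456] [ 0.5217 -0.1019  0.135 ] [(np.float64(0.0501), np.float64(-8.9)), (np.float64(0.0254), np.float64(-97.4)), (np.float64(0.0513), np.float64(171.2)), (np.float64(0.0254), np.float64(79.8))]
stop x in spindle -0.22090052369016103
end [ 0.5236 -0.0801  0.102 ] -0.19909944597123183
end [ 0.5237 -0.0796  0.111 ] -0.198619990935884
```

```bash
python3 -c "
from station import robot
print(robot.hand_in())"
```

```text
the job is handed in; nothing more can be done
None
```

I set the spindle up in the two V-blocks in front of the gauge, stood the steel block about 9 mm from its plain end, and handed the job in at 39 s of the 102 s allowed; the hand-in returned no verdict, and by my last camera measurements every placement was within its limits (rim about 10 mm off the tip).

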